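# Hold open the dye bin that matches the block on the scale

## Task

One dye block, either the red or the blue one, is lying on the kitchen scale and is about to be put away: lift the lid of the storage bin of that same colour and hold it halfway open, at 45 degrees, so that a helper can drop the block in. The lid falls shut when let go, so finish while still holding it with the gripper, steady at that angle. Do not swing it right back, keep the other bin shut and leave everything else where it is.

Things in the scene. Friction and masses are not known exactly. Their poses are not given: they have to be found in the camera images.
- scale: flat cream kitchen scale, fixed, 205 (its x) x 155 x 25 mm; origin at the centre of its underside. Its round pan, 140 mm across, has its centre 22 mm along the scale's +x from the origin, top 25 mm above the table. The block that counts lies on this pan, within 60 mm of the origin
- red_block: red candle dye block, 24 x 24 x 16 mm, loose; origin at the centre of its underside. It lies either on the scale's pan or on the wooden rest for spares (90 x 150 x 25 mm, at the back left)
- blue_block: blue candle dye block, 24 x 24 x 16 mm, loose; origin at the centre of its underside. It lies on whichever of scale and wooden rest the red one does not
- yellow_block: yellow candle dye block, 24 x 24 x 16 mm, loose; origin at the centre of its underside. Always on the wooden rest; there is no bin for it; a bystander
- red_bin: bin with white walls, fixed, 120 deep (its x) x 120 wide (y) x 100 mm high to the rim, walls 4 mm, red lid (124 x 126 mm), red plate on its front. Origin: centre of the underside; z up, x from the front (plate and bar, towards the robot) to the back (hinge). The bins are alike but for colour; either may be the left one. Includes its lid
- red_bin_lid (a joint): opening angle of the red lid in rad: 0 shut, growing as its front edge rises, 0.785 = 45 degrees, stop at 1.9. The lid (300 g nominal, up to 40 percent more or less, 7 mm thick) swings freely and falls shut when let go below about 75 degrees
- red_bin_bar (a point): middle of the red lid's pull bar: round steel, 10 mm thick, 76 mm long, parallel to the hinge (bin's y); when shut 132 mm in front of the hinge line and 36 mm above it (136 mm above the table), 12 mm out beyond the front wall. A leaning 8 mm post at each end joins it to the lid, the middle 60 mm are free to grip. It moves with the lid and can turn between the pads
- red_bin_hinge (a point): middle of the red lid's hinge line, at the rim of the back wall, 60 mm behind the bin's origin and 100 mm up; the lid turns about the bin's y axis through it
- blue_bin: bin with white walls, fixed, 120 deep (its x) x 120 wide (y) x 100 mm high to the rim, walls 4 mm, blue lid (124 x 126 mm), blue plate on its front. Origin: centre of the underside; z up, x from the front (plate and bar, towards the robot) to the back (hinge). The bins are alike but for colour; either may be the left one. Includes its lid
- blue_bin_lid (a joint): opening angle of the blue lid in rad: 0 shut, growing as its front edge rises, 0.785 = 45 degrees, stop at 1.9. The lid (300 g nominal, up to 40 percent more or less, 7 mm thick) swings freely and falls shut when let go below about 75 degrees
- blue_bin_bar (a point): middle of the blue lid's pull bar: round steel, 10 mm thick, 76 mm long, parallel to the hinge (bin's y); when shut 132 mm in front of the hinge line and 36 mm above it (136 mm above the table), 12 mm out beyond the front wall. A leaning 8 mm post at each end joins it to the lid, the middle 60 mm are free to grip. It moves with the lid and can turn between the pads
- blue_bin_hinge (a point): middle of the blue lid's hinge line, at the rim of the back wall, 60 mm behind the bin's origin and 100 mm up; the lid turns about the bin's y axis through it
- candle_jar: pale green candle in a glass jar, 68 mm across, 78 mm high, origin under its centre; bystander
- lighter: green lighter lying flat, 24 x 78 x 14 mm, origin under its centre; bystander
- scoop: small white measuring cup, 43 mm across, 35 mm high, origin under its centre; bystander
- wick_carton: small brown carton, 66 x 115 x 54 mm, origin under its centre; bystander
Things that resemble listed ones, but are neither listed nor needed, are in the scene too. There is more than one size of the blue_block; the job needs the smallest.

How it is judged:
By the outcome, as a careful person would: the job done as asked, in the order asked, and still so for the second after the job is handed in, while the arm keeps its last pose, push and grip.
It also fails if it takes over 32 s, if anything falls off the work surface, if the arm or the gripper's body presses on something with over 40 N, if the wrist force passes 120 N, or if a joint passes its speed limit or range.

## Robot

A 6-joint arm with a two-finger parallel gripper is mounted at the origin on a cart in front of the work surface, level with it; the furniture and walls round the work are solid. World frame = base frame: x ahead of the robot, y to its left, z up, the work surface at z = 0. Lengths are in m, angles in rad, forces in N, time in s.
With the tool pointing down it reaches from about 0.375 to 0.925 m from the base axis. Payload 5.7 kg.
Tool frame: the origin (TCP) lies at the very end of the fingers, on their centre line; the grasp point (between the pads) lies behind it (r.grip_point_offset is the z of the grasp point in the tool frame, in m); z points along the fingers, y is the line along which they close (so a half turn about z gives the same grasp; the last joint's range is limited). The gripper opens to 85 mm and grips with 20 to 120 N. Pads are 22 mm wide; open, the fingers measure 114 mm over their backs; the gripper's body (76 mm by 85 mm) begins 54 mm behind the grasp point. The pads swing forward as they close: fully open they stand 13 mm farther back than shut.
Start: joints at [1.172, 0.359, 1.51, -0, 1.272, -0.115], TCP at [0.168, 0.576, 0.231] pointing down, gripper open.
Joint ranges: [-2.97, 2.97], [-1.01, 2.36], [0.21, 2.38], [-0.96, 4.11], [0.2, 2.71], [-2.98, 2.98]. Speed limits (rad/s): [2.39, 2.39, 3.14, 3.14, 3.14, 3.14].

## Interface

Orientations are given as a 3x3 rotation matrix whose columns are the frame's x, y, z axes.
In Python, from plant import r, eyes gives the robot as it stands.
- The arm moves only by the tool play_rows, never from a script. Its argument "targets" is a list of rows, each a list of 3 entries, a list of its own where there are three numbers: the shift along the tool's x, y, z in mm, then the turn, a rotation vector about the tool's x, y, z in degrees, then the opening, from 0 (shut) to 1 (fully open). A call has 1 to 8 rows; each row shifts and turns the commanded pose from where the row before left it, along the tool's axes as they then stand; what a row does not reach is not made up. A row lasts 1/12 s, in which the tool goes at most 41.7 mm and 7.16 degrees, less where a joint would pass 70% of its speed; a pose out of reach is approached as far as the arm can. A call with a gripper value outside its range is refused whole. The fingers move at their own pace and stop on an object; the grip force is fixed at half the most. Time passes only in rows, so rows that do not move let the fingers close. It gives the time, the measured TCP pose, the force, the opening and the grip force at its end, in the units of the state.
- r.get_state(): the state, without advancing time (a new reading comes with each control period).
- eyes.get_image(name): name is "scene" or "top" or "wrist"; returns the picture (480x640x3 uint8, red, green, blue); there is no depth.
- eyes.camera_params(name): a dict with "intrinsics" (3x3 intrinsics, pixels), "R" (3x3) and "t" (3): a world point X has camera coordinates R X + t. Camera axes: x right, y down, z forward; pixel columns grow to the right and rows downward; lengths in m; the calibration is good to about 2 mm. A picture is of the moment at which its call begins: read the wrist's pose just before it. camera_params takes no time and is no camera call; for the wrist camera it gives the pose at the moment of the call.
- r.job_done(): hands the job in; it is judged then, once.
The state is a dict: "t": time; "joints": joint angles; "joint_vel": joint speeds; "joint_torque": joint torques, N m; "tcp_pos": TCP position; "tool_rot": TCP orientation; "force": force on the tool from outside, world axes, zero at the start; "torque": the same for the moment, N m; "gripper_width": finger opening in m; "grasp_force": force on a finger pad.
Only numpy, scipy, OpenCV 4.12 (cv2) and the standard library are available. Lean on these libraries where they do the work, as an engineer would, in place of code of your own. Each camera call takes 0.05 s, during which the arm holds its last target. There are 200 camera calls.

## Working session

There is one attempt and no reset: what is moved stays moved. The work goes in short steps, Python scripts to look and compute and a tool call to move; the robot and the scene stay as the last step left them, time stands still between calls to the robot, and variables do not carry over. Pictures are saved under pics/ and viewed, at most 10 in all, crops included, and the job is handed in when it is done.

Besides the shell and the picture viewer there is one more tool, called after "Call:" as name(argument=value, ...) on one line, values as JSON. play_rows: Moves the arm, as the interface text tells. Its arguments: {"type":"object","properties":{"targets":{"type":"array","items":{"type":"array"}}},"required":["targets"]}

```bash
ls; mkdir -p pics; python3 - <<'E'
from plant import r, eyes
import cv2,numpy as np
for n in("scene","top"):
    im=eyes.get_image(n);cv2.imwrite(f"pics/{n}1.png",im[:,:,::-1]); p=eyes.camera_params(n)
    print(n,np.round(p["intrinsics"],1).tolist(),np.round(-p["R"].T@p["t"],3),np.round(p["R"],3).tolist())
s=r.get_state();print(s["t"],s["tcp_pos"],np.round(s["tool_rot"],3).tolist(),r.grip_point_offset,s["gripper_width"],s["force"])
E
```

```text
pics
scene [[445.9, 0.0, 322.4], [0.0, 445.9, 242.7], [0.0, 0.0, 1.0]] [0.063 0.846 0.615] [[-0.839, -0.544, -0.013], [-0.248, 0.404, -0.881], [0.484, -0.736, -0.474]]
top [[578.9, 0.0, 310.8], [0.0, 578.9, 243.0], [0.0, 0.0, 1.0]] [0.367 0.008 1.362] [[-0.011, -1.0, -0.019], [-0.982, 0.014, -0.187], [0.188, 0.016, -0.982]]
0.1 [0.16774533 0.57540884 0.23052517] [[-0.96, 0.28, -0.001], [0.28, 0.96, -0.002], [0.0, -0.002, -1.0]] -0.0187 0.08539291473296397 [-0.82851643  0.06169759  0.55781967]
```

View pics/scene1.png

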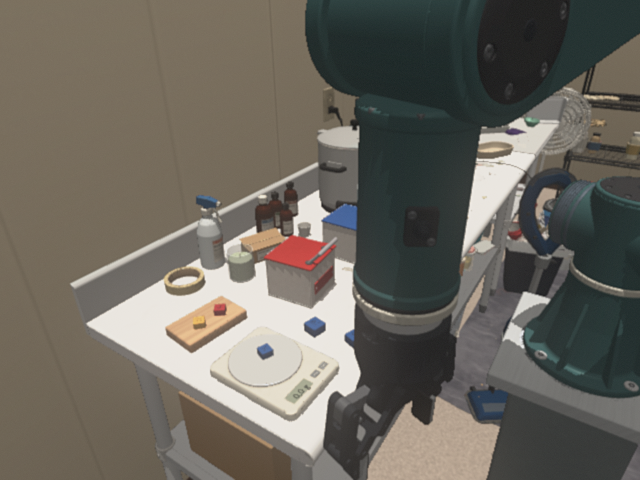

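View pics/top1.png

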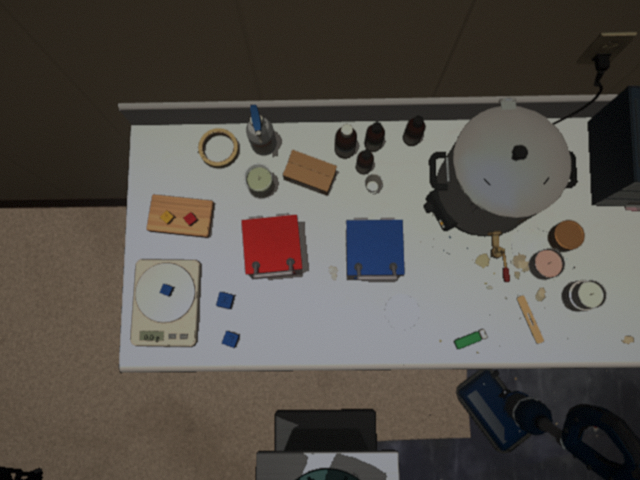

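The top view shows three blue blocks: one on the scale pan at (166,290), and two on the table at (225,300) and (230,339), which look bigger. The red block (191,219) and the yellow one (167,217) are on the wooden rest. The blue bin is at (375,250) and the red bin at (272,246). The block on the pan fits the description, which points to the blue bin. I'll measure it and confirm in one enlarged crop.

```bash
cat > h.py <<'E'
import numpy as np,cv2
def ray(p,u,v,z):
    K,R,t=p["intrinsics"],p["R"],p["t"]; c=-R.T@t
    d=R.T@np.linalg.inv(K)@np.array([u,v,1.]); return c+d*(z-c[2])/d[2]
def blobs(im,lo,hi,amin):
    m=cv2.inRange(cv2.cvtColor(im,cv2.COLOR_RGB2HSV),lo,hi)
    return [c for c in cv2.findContours(m,cv2.RETR_EXTERNAL,cv2.CHAIN_APPROX_NONE)[0] if cv2.contourArea(c)>amin]
E
python3 - <<'E'
from h import *
from plant import r,eyes
im=eyes.get_image("top");p=eyes.camera_params("top")
for c in blobs(im,(105,110,40),(125,255,255),40):
    (u,v),s,a=cv2.minAreaRect(c); big=cv2.contourArea(c)>1000
    z=.107 if big else (.041 if u<190 else .02)
    q=np.array([ray(p,*x,z) for x in cv2.boxPoints(((u,v),s,a))])
    print(round(u),round(v),cv2.contourArea(c),"c",np.round(q.mean(0),3),"sides mm",np.round(1e3*np.linalg.norm(np.diff(q,axis=0),axis=1)[:2],1),np.round(q[:,:2],3).tolist() if big else "")
a=cv2.resize(im[250:350,125:245],None,fx=4,fy=4,interpolation=cv2.INTER_CUBIC)
b=cv2.resize(im[210:290,340:410],(350,400),interpolation=cv2.INTER_CUBIC)
cv2.imwrite("pics/crop.png",np.hstack([a[:,:,:],b])[:,:,::-1][:, :800])
E
```

```text
230 339 146.5 c [0.402 0.218 0.02 ] sides mm [29.2 30.1] 
225 300 168.5 c [0.491 0.232 0.02 ] sides mm [31.9 33.1] 
166 290 69.0 c [0.515 0.364 0.041] sides mm [20.3 22.1] 
375 247 2792.0 c [ 0.596 -0.112  0.107] sides mm [124.  120.7] [[0.658, -0.052], [0.656, -0.176], [0.535, -0.171], [0.537, -0.049]]
255 117 150.5 c [0.941 0.164 0.02 ] sides mm [18.5 66.5]
```

View pics/crop.png

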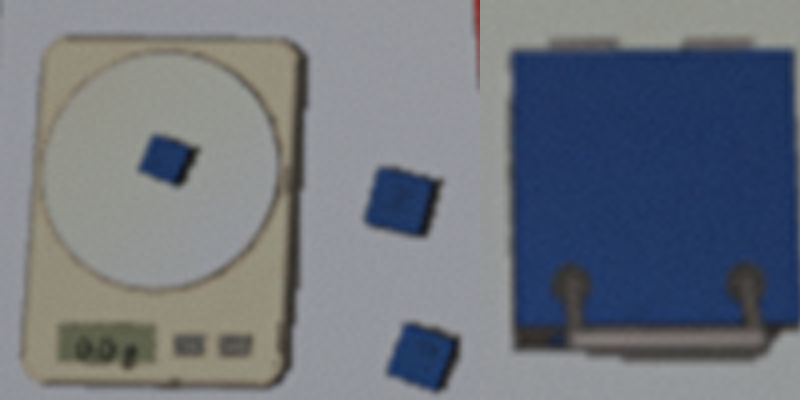

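The crop confirms it. The pan block (crop 165,160) is clearly the smallest blue one, about 22–24 mm against 30–33 mm for the others, so the job is the blue bin. Its bar runs across the crop from about (570,338) to (765,335), between two posts. Next I'll work out the bar position and an arc to a point above it.

```bash
cat >> h.py <<'E'
def bar(im,p,box,z=.139):
    u0,v0,u1,v1=box; g=cv2.cvtColor(im,cv2.COLOR_RGB2HSV)[v0:v1,u0:u1]
    return g
E
python3 - <<'E'
from h import *
from plant import r,eyes
from scipy.spatial.transform import Rotation as Ro
p=eyes.camera_params("top")
L,Rr=ray(p,340+(568-480)/5,210+339/5,.139),ray(p,340+(768-480)/5,210+336/5,.139)
print("bar",L,Rr,(L+Rr)/2)
s=r.get_state();R0=np.array(s["tool_rot"]);p0=np.array(s["tcp_pos"])
yaw=-1.3; goal=np.array([.524,-.111,.232])
y=np.array([np.cos(np.radians(yaw)),np.sin(np.radians(yaw)),0]);z=np.array([0,0,-1.]);R1=np.c_[np.cross(y,z),y,z]
rv=np.degrees(Ro.from_matrix(R0.T@R1).as_rotvec());n=24;print(rv,rv/n)
dR=Ro.from_rotvec(np.radians(rv/n)).as_matrix()
S=sum(np.linalg.matrix_power(dR,k) for k in range(n))
print(np.linalg.solve(R0@S,goal-p0)*1e3)
E
```

```text
bar [ 0.52408729 -0.07033339  0.139     ] [ 0.52423744 -0.15508789  0.139     ] [ 0.52416236 -0.11271064  0.139     ]
[-7.82077973e-02  4.70776265e-02  7.50407234e+01] [-3.25865822e-03  1.96156777e-03  3.12669681e+00]
[-34.08034168  -6.22993936  -0.05011467]
```

Call:
play_rows(targets=[[[-34.1, -6.2, 0], [0, 0, 3.127], 1], [[-34.1, -6.2, 0], [0, 0, 3.127], 1], [[-34.1, -6.2, 0], [0, 0, 3.127], 1], [[-34.1, -6.2, 0], [0, 0, 3.127], 1], [[-34.1, -6.2, 0], [0, 0, 3.127], 1], [[-34.1, -6.2, 0], [0, 0, 3.127], 1], [[-34.1, -6.2, 0], [0, 0, 3.127], 1], [[-34.1, -6.2, 0], [0, 0, 3.127], 1]])

```text
t: 0.82
tcp_pos: [0.3874, 0.4072, 0.231]
tool_rot: [[-0.75, 0.662, -0.0], [0.662, 0.75, -0.0], [-0.0, -0.0, -1.0]]
force: [1.3, -0.3, -0.2]
gripper_width: 0.0856
grasp_force: 0.0
```

Call:
play_rows(targets=[[[-34.1, -6.2, 0], [0, 0, 3.127], 1], [[-34.1, -6.2, 0], [0, 0, 3.127], 1], [[-34.1, -6.2, 0], [0, 0, 3.127], 1], [[-34.1, -6.2, 0], [0, 0, 3.127], 1], [[-34.1, -6.2, 0], [0, 0, 3.127], 1], [[-34.1, -6.2, 0], [0, 0, 3.127], 1], [[-34.1, -6.2, 0], [0, 0, 3.127], 1], [[-34.1, -6.2, 0], [0, 0, 3.127], 1]])

```text
t: 1.48
tcp_pos: [0.5137, 0.1628, 0.2311]
tool_rot: [[-0.4, 0.917, -0.0], [0.917, 0.4, -0.0], [-0.0, -0.0, -1.0]]
force: [0.7, -0.3, 0.7]
gripper_width: 0.0852
grasp_force: 0.0
```

Call:
play_rows(targets=[[[-34.1, -6.2, 0], [0, 0, 3.127], 1], [[-34.1, -6.2, 0], [0, 0, 3.127], 1], [[-34.1, -6.2, 0], [0, 0, 3.127], 1], [[-34.1, -6.2, 0], [0, 0, 3.127], 1], [[-34.1, -6.2, 0], [0, 0, 3.127], 1], [[-34.1, -6.2, 0], [0, 0, 3.127], 1], [[-34.1, -6.2, 0], [0, 0, 3.127], 1], [[-34.1, -6.2, 0], [0, 0, 3.127], 1]])

```text
t: 2.15
tcp_pos: [0.5248, -0.1122, 0.2311]
tool_rot: [[0.026, 1.0, -0.0], [1.0, -0.026, -0.0], [-0.0, -0.0, -1.0]]
force: [-0.2, -0.2, -1.0]
gripper_width: 0.0855
grasp_force: 0.0
```

Call:
play_rows(targets=[[[0, 0, 0], [0, 0, 0], 1], [[0, 0, 0], [0, 0, 0], 1]])

```text
t: 2.32
tcp_pos: [0.5245, -0.1121, 0.231]
tool_rot: [[0.026, 1.0, -0.001], [1.0, -0.026, 0.0], [0.0, -0.001, -1.0]]
force: [-0.4, 0.4, -0.3]
gripper_width: 0.0856
grasp_force: 0.0
```

```bash
python3 - <<'E'
from h import *
from plant import r,eyes
s=r.get_state();print(s["t"],s["tcp_pos"],np.round(s["tool_rot"],3).tolist(),np.round(s["joints"],2))
p=eyes.camera_params("wrist");im=eyes.get_image("wrist");cv2.imwrite("pics/w1.png",im[:,:,::-1])
np.savez("w1.npz",**p);print(np.round(p["R"],3).tolist(),-p["R"].T@p["t"])
E
```

```text
2.3167 [ 0.52454681 -0.11212567  0.23104788] [[0.026, 1.0, -0.001], [1.0, -0.026, 0.0], [0.0, -0.001, -1.0]] [-0.34  0.27  1.65 -0.    1.23 -0.31]
[[1.0, -0.026, -0.0], [-0.025, -0.965, 0.262], [-0.007, -0.262, -0.965]] [ 0.52646448 -0.04755363  0.37413268]
```

View pics/w1.png

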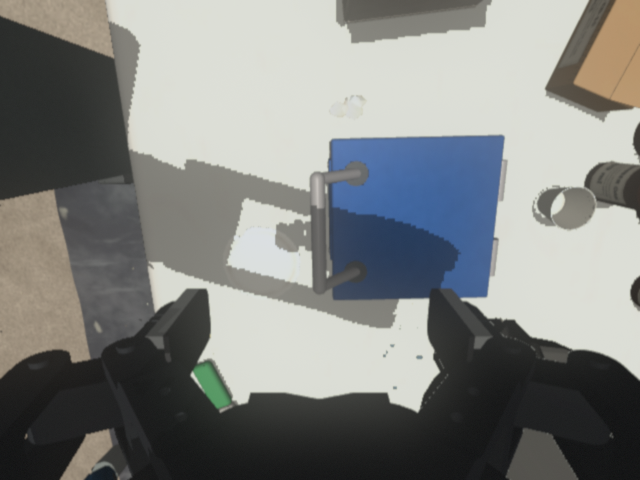

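The wrist view shows the blue lid with corners (330,140), (503,136), (488,297) and (334,300). The bar runs from about (318,176) to (320,290), clear of obstacles between the open fingers. I'll refine the position by casting rays.

```bash
python3 - <<'E'
from h import *
p=dict(np.load("w1.npz"))
for n,u,v,z in(("bar",318,176,.138),("bar",320,290,.138),("lidFL",330,140,.107),("BL",503,136,.107),("BR",488,297,.107),("FR",334,300,.107)):
    print(n,np.round(ray(p,u,v,z),4))
E
```

```text
bar [ 0.5254 -0.0737  0.138 ]
bar [ 0.5248 -0.1532  0.138 ]
lidFL [ 0.5345 -0.0519  0.107 ]
BL [ 0.6572 -0.0523  0.107 ]
BR [ 0.6585 -0.1766  0.107 ]
FR [ 0.5355 -0.176   0.107 ]
```

Call:
play_rows(targets=[[[-1, 0.5, 20], [0, 0, -1], 1], [[0, 0, 22], [0, 0, 0], 1], [[0, 0, 22], [0, 0, 0], 1], [[0, 0, 20], [0, 0, 0], 1], [[0, 0, 16], [0, 0, 0], 1], [[0, 0, 12], [0, 0, 0], 1], [[0, 0, 0], [0, 0, 0], 0.5], [[0, 0, 0], [0, 0, 0], 0]])

```text
t: 3.03
tcp_pos: [0.525, -0.11, 0.1189]
tool_rot: [[0.003, 1.0, -0.002], [1.0, -0.003, 0.001], [0.001, -0.002, -1.0]]
force: [0.5, 0.1, 0.3]
gripper_width: 0.0638
grasp_force: 0.0
```

Call:
play_rows(targets=[[[0, 0, 0], [0, 0, 0], 0], [[0, 0, 0], [0, 0, 0], 0], [[0, 0, 0], [0, 0, 0], 0], [[0, 0, 0], [0, 0, 0], 0], [[0, 0, 0], [0, 0, 0], 0], [[0, 0, 0], [0, 0, 0], 0], [[0, 0, 0], [0, 0, 0], 0], [[0, 0, 0], [0, 0, 0], 0]])

```text
t: 3.7
tcp_pos: [0.5243, -0.1115, 0.1201]
tool_rot: [[0.005, 1.0, -0.002], [1.0, -0.005, -0.0], [-0.0, -0.002, -1.0]]
force: [-4.9, 0.7, 7.5]
gripper_width: 0.0079
grasp_force: 58.6
```

Call:
play_rows(targets=[[[0, 1.8, -5.7], [0, 0, 0], 0], [[0, 1.9, -5.7], [0, 0, 0], 0], [[0, 2.2, -5.5], [0, 0, 0], 0], [[0, 2.4, -5.5], [0, 0, 0], 0], [[0, 0, 0], [0, 0, 0], 0], [[0, 0, 0], [0, 0, 0], 0]])

```text
t: 4.2
tcp_pos: [0.5319, -0.1116, 0.1419]
tool_rot: [[0.005, 1.0, -0.004], [1.0, -0.005, -0.0], [-0.0, -0.004, -1.0]]
force: [-6.1, -1.2, -1.6]
gripper_width: 0.008
grasp_force: 58.6
```

```bash
python3 - <<'E'
from h import *
from plant import r,eyes
a=eyes.get_image("scene")[120:360,240:520];b=eyes.get_image("top")[200:300,330:420]
cv2.imwrite("pics/l1.png",np.hstack([cv2.resize(a,(480,412)),cv2.resize(b,(320,412),interpolation=cv2.INTER_CUBIC)])[:,:,::-1])
E
```

```text
(no output)
```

View pics/l1.png

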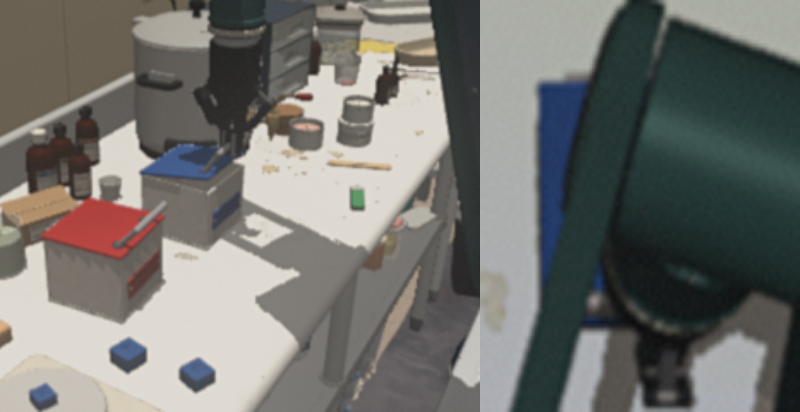

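The fingers are holding the bar at crop (215,155), and the blue lid is slightly up. The force fits the lid's weight. I'll continue along the arc.

Call:
play_rows(targets=[[[0, 2.7, -5.3], [0, 0, 0], 0], [[0, 2.8, -5.2], [0, 0, 0], 0], [[0, 3.2, -5.1], [0, 0, 0], 0], [[0, 3.3, -5.0], [0, 0, 0], 0], [[0, 3.6, -4.8], [0, 0, 0], 0], [[0, 3.7, -4.6], [0, 0, 0], 0], [[0, 4.0, -4.5], [0, 0, 0], 0], [[0, 4.1, -4.3], [0, 0, 0], 0]])

```text
t: 4.97
tcp_pos: [0.5573, -0.1117, 0.1807]
tool_rot: [[0.005, 1.0, -0.008], [1.0, -0.005, 0.0], [-0.0, -0.008, -1.0]]
force: [-11.8, -3.2, 3.7]
gripper_width: 0.008
grasp_force: 58.5
```

Call:
play_rows(targets=[[[0, 4.4, -4.1], [0, 0, 0], 0], [[0, 4.5, -3.9], [0, 0, 0], 0], [[0, 4.7, -3.7], [0, 0, 0], 0], [[0, 4.7, -3.5], [0, 0, 0], 0], [[0, 5.0, -3.3], [0, 0, 0], 0], [[0, 5.1, -3.1], [0, 0, 0], 0], [[0, 0, 0], [0, 0, 0], 0], [[0, 0, 0], [0, 0, 0], 0]])

```text
t: 5.63
tcp_pos: [0.5882, -0.1119, 0.2052]
tool_rot: [[0.005, 1.0, -0.002], [1.0, -0.005, -0.001], [-0.001, -0.002, -1.0]]
force: [-12.5, 0.4, 18.0]
gripper_width: 0.0074
grasp_force: 61.5
```

Call:
play_rows(targets=[[[0, 0, 0], [0, 0, 0], 0], [[0, 0, 0], [0, 0, 0], 0], [[0, 0, 0], [0, 0, 0], 0]])

```text
t: 5.88
tcp_pos: [0.5882, -0.1118, 0.2051]
tool_rot: [[0.005, 1.0, -0.001], [1.0, -0.005, -0.001], [-0.001, -0.001, -1.0]]
force: [-12.2, 0.4, 18.5]
gripper_width: 0.0076
grasp_force: 61.5
```

```bash
python3 - <<'E'
from h import *
from plant import r,eyes
s=r.get_state();print(s["t"],s["tcp_pos"],s["force"],s["torque"],s["gripper_width"],s["grasp_force"])
a=eyes.get_image("scene");p=eyes.camera_params("scene");c=cv2.resize(a[140:290,280:430],(400,400),interpolation=cv2.INTER_CUBIC)
w=eyes.get_image("wrist");pw=eyes.camera_params("wrist");np.savez("w2.npz",**pw)
cv2.imwrite("pics/l2.png",np.hstack([c,cv2.resize(w,(400,300))[[*range(300)]+[0]*100]])[:,:,::-1])
x=s["tcp_pos"][0];z=s["tcp_pos"][2]+.0187;h=(.657,.100)
print("angle from grasp pt",np.degrees(np.arctan2(z-h[1],h[0]-x))-15.26,np.hypot(z-h[1],h[0]-x))
E
```

```text
5.8833 [ 0.58819346 -0.11184179  0.20513395] [-12.20049187   0.43705138  18.45348305] [0.11070842 1.96155703 0.01019622] 0.007580573119632798 61.457746624946594
angle from grasp pt 45.68189427009937 0.14166575947912238
```

View pics/l2.png

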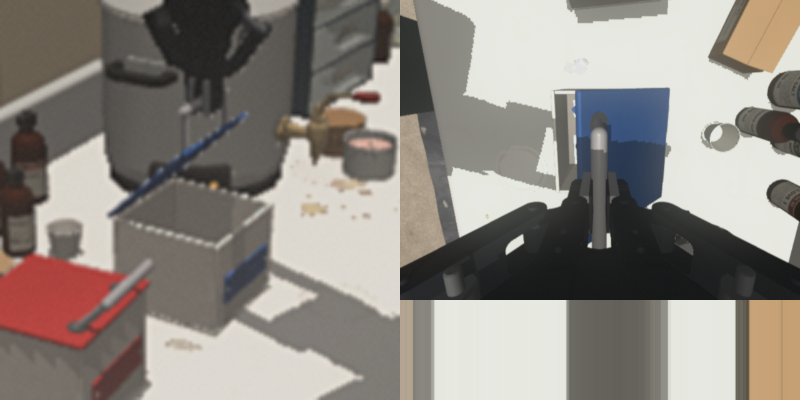

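The lid is now up: in the left crop it is seen almost edge-on, from its hinge end (110,213) to its front edge (245,117). There is a steady radial push of about 22 N. I'll measure the actual angle from the scene view.

```bash
cat > ang.py <<'E'
from h import *
from plant import r,eyes
s=r.get_state();im=eyes.get_image("scene");p=eyes.camera_params("scene")
m=cv2.inRange(cv2.cvtColor(im,cv2.COLOR_RGB2HSV),(105,90,20),(128,255,255));m[:,:315]=0;m[:,378:]=0;m[:178]=0;m[228:]=0
n,l,st,_=cv2.connectedComponentsWithStats(m);k=1+np.argmax(st[1:,4]);ys,xs=np.nonzero(l==k);print("box",st[k])
c=-p["R"].T@p["t"]
def onplane(u,v,y0):
    d=p["R"].T@np.linalg.inv(p["intrinsics"])@np.array([u,v,1.]);return c+d*(y0-c[1])/d[1]
cols=np.arange(xs.min()+4,xs.max()-3)
for nm,f in(("upper",np.min),("mid",np.mean),("lower",np.max)):
    q=np.array([onplane(u,f(ys[xs==u]),-.051) for u in cols if (xs==u).any()])
    a,b=np.polyfit(q[:,0],q[:,2],1);print(nm,"deg",np.degrees(np.arctan(-a)).round(2),"z at hinge x .657:",(a*.657+b).round(4))
print("thickness px",np.mean([np.ptp(ys[xs==u])+1 for u in cols if (xs==u).any()]))
print(s["t"],s["tcp_pos"],s["force"],s["torque"])
E
python3 ang.py
```

```text
box [349 194   7   5  17]Traceback (most recent call last):
  File "ang.py", line 12, in <module>
    a,b=np.polyfit(q[:,0],q[:,2],1);print(nm,"deg",np.degrees(np.arctan(-a)).round(2),"z at hinge x .657:",(a*.657+b).round(4))
                   ~^^^^^
IndexError: too many indices for array: array is 1-dimensional, but 2 were indexed
```

```bash
sed -i 's/^m=cv2.inRange.*255));/i=im.astype(int);m=((i[...,2]-i[...,0])>12).astype(np.uint8);/' ang.py; python3 ang.py
```

```text
box [323 182  50  38 149]
upper deg 42.35 z at hinge x .657: 0.1124
mid deg 42.52 z at hinge x .657: 0.109
lower deg 42.7 z at hinge x .657: 0.1056
thickness px 3.1666666666666665
6.0333 [ 0.5881715  -0.11183446  0.20513545] [-12.54893329   0.15546085  18.39581902] [ 0.07973063  1.95098043 -0.01309371]
```

The estimates range from 42.5 degrees (image) to about 44.9 degrees (kinematics). I'll relieve the radial push and advance about 1 degree, then measure again.

Call:
play_rows(targets=[[[0, 0.1, -1.4], [0, 0, 0], 0], [[0, 0.2, -1.4], [0, 0, 0], 0], [[0, 0.1, -1.4], [0, 0, 0], 0], [[0, 0, 0], [0, 0, 0], 0], [[0, 0, 0], [0, 0, 0], 0], [[0, 0, 0], [0, 0, 0], 0]])

```text
t: 6.58
tcp_pos: [0.59, -0.1118, 0.2064]
tool_rot: [[0.005, 1.0, -0.0], [1.0, -0.005, -0.0], [-0.0, -0.0, -1.0]]
force: [-1.4, -0.2, -0.4]
gripper_width: 0.0078
grasp_force: 59.6
```

```bash
python3 ang.py; python3 - <<'E'
from h import *
from plant import r,eyes
p=eyes.camera_params("wrist");np.savez("w3.npz",**p);w=eyes.get_image("wrist");cv2.imwrite("pics/w3.png",cv2.resize(w[120:320,220:460],(720,600),interpolation=cv2.INTER_CUBIC)[:,:,::-1]);print(-p["R"].T@p["t"])
E
```

```text
box [323 181  49  39 163]
upper deg 42.83 z at hinge x .657: 0.1137
mid deg 43.05 z at hinge x .657: 0.1096
lower deg 43.28 z at hinge x .657: 0.1055
thickness px 3.6097560975609757
6.5833 [ 0.59004559 -0.11184213  0.20639485] [-1.43838821 -0.23068771 -0.35534516] [-0.04687137  0.38447729  0.03654037]
[ 0.59048693 -0.04723312  0.349428  ]
```

View pics/w3.png

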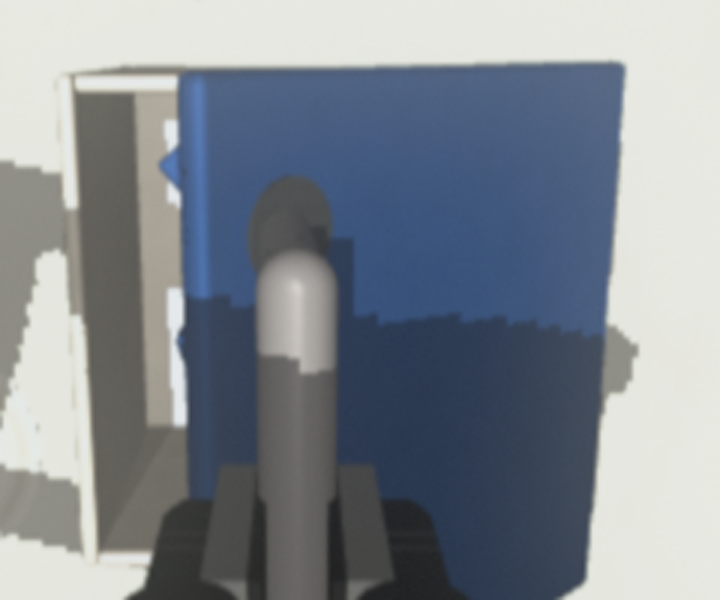

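```bash
python3 - <<'E'
from h import *
from scipy.optimize import brentq
p=dict(np.load("w3.npz"));f=lambda x,y:(220+x/3,120+y/3)
print("front rim corner", ray(p,*f(62,76),.1), ray(p,*f(87,562),.1)); print("back top lid", ray(p,*f(625,66),.105))
for nm,cx,lx,lz in(("front top",208,-.123,.007),("front bottom",183,-.123,0),("bar@y left part",297,-.132,.036)):
  for h in(.655,.657,.659):
    def e(a):
        c,s=np.cos(a),np.sin(a); X=h+lx*c+lz*s; Z=.1-lx*s+lz*c
        return ray(p,*f(cx,78 if cx<250 else 330),Z)[0]-X
    print(nm,h,np.degrees(brentq(e,.4,1.2)).round(2))
E
```

```text
front rim corner [ 0.53866802 -0.05430628  0.1       ] [ 0.53769641 -0.17273957  0.1       ]
back top lid [ 0.66209667 -0.05267055  0.105     ]
front top 0.655 48.42
front top 0.657 47.14
front top 0.659 45.84
front bottom 0.655 49.34
front bottom 0.657 47.98
front bottom 0.659 46.59
bar@y left part 0.655 46.64
bar@y left part 0.657 45.68
bar@y left part 0.659 44.72
```

The four angle measures are scene view about 43 degrees, x displacement 45.8, wrist view of the bar about 45.2, and wrist view of the lid edge about 46.5. They average about 45 degrees. The hold is steady, with about 1.5 N of outside force. Handing in.

```bash
python3 -c "
from plant import r
s=r.get_state();print(s['t'],s['joint_vel'],s['gripper_width']);print(r.job_done())"
```

```text
6.6833 [ 3.32020595e-03 -1.72513224e-03  1.58544234e-03  9.65622263e-05
 -2.48804013e-03  2.23361037e-03] 0.007649951535711491
the job is handed in; nothing more can be done
None
```

The smallest blue block was the one on the scale, so I lifted the blue bin's lid and handed in with the gripper still holding it steady at about 45 degrees (separate estimates ran from 43 to 47), without touching the red bin.

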